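# Plug a circuit board into a card cage and seat it with its ejector levers

## Task

Pick up the loose circuit board by its heat sink, put its brass plug edge first into the open end of the card cage and slide it along the two guides up to the connector. Then swing both ejector levers fully in, so that they press the board fully home and hold it there. Leave the cutters, the solder spool and the screwdriver where they are.

Things in the scene. Friction and masses are not known exactly. Their poses are not given: they have to be found in the camera images.
- cage: Card cage fixed to the bench: grey base plate 225 x 176 mm, from x -125 to +100 mm, top 10 mm above the table. Origin on the table below the centre of the fully seated board. x: the way the board slides in; y: left looking that way; z up. Open above between the guides. Home: board centre at x 0, y 0, its x along the cage's x, flat on the plate. Behind the guides stand only the levers.
- guide_left (a point): Entry of the left aluminium guide, at cage x -45, y +57 mm, 10 mm up on the base plate. The guide runs from x -45 to +60 mm (flared lead-in from -56, up to 28 mm high); its wall's inner face is at y +57; a lip above reaches in to y +49, underside 19 mm and top 23 mm above the table. The board's edge slides on the base plate, under the lip.
- guide_right (a point): The same for the right guide, mirrored: entry at cage x -45, y -57 mm.
- connector (a joint): Travel (m) of the sprung black connector block at the guides' far end: 82 mm wide, top 26 mm above the table, face at cage x +58 mm when 0. It gives way up to 15 mm in +x and pushes back with 3 to 8 N; the seated board's tongue holds it at 12 mm. So a board let go stays or springs back to about 12 mm short of home; only the levers hold it home.
- board_grip (a point): Centre of the board's upright aluminium heat sink, on the board's middle: 14 mm thick (x), 60 long (y), from 5 to 55 mm above the board's underside; this point is 30 mm above it. Board: green plate 120 (x) x 110 (y) x 5 mm, chips up to 9 mm high, about 220 g, flat on the table at first. +x points to the plug edge, a brass tongue 60 mm wide reaching 10 mm beyond the plate.
- plug_edge (a point): Middle of the outer end of the board's brass plug tongue: 70 mm from the board's centre along its +x, 2.5 mm above its underside. It goes in first and meets the connector; seated, it is at cage x +70 mm.
- lever_left (a joint): Angle (rad) of the left ejector lever (cage y +): 0 fully in, lying across behind the board; 1.57 pointing straight back (-x); more is splayed out, to 2.2. Starts at 1.65 to 2.05, clear of the board. Needs 2 to 5 N at the post, stays where left; its nose by the pivot pushes the board's rear edge over the last 15 mm. Bar 12 mm wide, 11 to 21 mm above the table.
- lever_right (a joint): The same for the right ejector lever (cage y -), mirrored. Both levers have a solid stop at 0 and may be pressed lightly against it.
- left_post (a point): Middle of the left lever's upright round black finger post, 14 mm thick, from 21 to 64 mm above the table; this point is 43 mm above the table and 50 mm from the pivot axis. Moves with the lever; a horizontal push or pinch here swings it.
- right_post (a point): The same on the right lever.
- left_pivot (a point): On the left lever's vertical pivot axis, at cage x -66, y +66 mm, 43 mm above the table (in the air; the pivot's top is at 23 mm). The lever turns about it; lever angle a puts the post 50 mm x (-sin a, -cos a) from here in cage x, y.
- right_pivot (a point): The same for the right lever, at cage x -66, y -66 mm; lever angle a puts the post 50 mm x (-sin a, +cos a) from here in cage x, y.
- cutters: Blue-handled flush cutters about 130 mm long lying on the table beyond the work, 12 mm high; origin at their pivot. Not to be moved.
- spool: Solder spool, steel-coloured, 60 mm across and 42 mm high, standing on the table at the left; origin under its centre. Not to be moved.
- screwdriver: Screwdriver 200 mm long with a 26 mm thick red handle, lying on the table at the left, farther out than the spool; origin on the table below the middle of its length, x towards its tip. Not to be moved.

How it is judged (in metres and radians):
On the way:
1. the board lies in both guides, plug edge first, up to the connector, with both levers still out (x of board_grip in the frame of cage above -0.025 m and x of plug_edge in the frame of cage above 0.045 m and y of board_grip in the frame of cage between -0.006 and 0.006 m and z of board_grip in the frame of cage below 0.046 m and value of joint each of lever_left, lever_right above 0.6 rad), for 0.2 s.
At the end, for the whole second after the job is handed in: The board lies flat in both guides, plug edge at the connector, its centre within 4 mm of home along and across the guides and turned less than 0.06 rad; both ejector levers are within 0.15 rad of fully in (x of board_grip in the frame of cage between -0.004 and 0.004 m and x of plug_edge in the frame of cage above 0.065 m and y of board_grip in the frame of cage between -0.004 and 0.004 m and z of board_grip in the frame of cage below 0.043 m and angle between board_grip's own z axis and vertical below 0.04 rad and angle between the x axis of board_grip and the x axis of cage, either way round below 0.06 rad and value of joint each of lever_left, lever_right below 0.15 rad); the robot touches nothing.
It fails at once if the cutters, the spool or the screwdriver is moved by more than 25 mm (distance of any of cutters, spool, screwdriver from where it was at the start of the episode above 0.025 m).
It also fails if it takes over 72 s, if anything falls off the work surface, if the arm or the gripper's body presses on something with over 40 N, if the wrist force passes 120 N, or if a joint passes its speed limit or range.

## Robot

A 6-joint arm with a two-finger parallel gripper is mounted at the origin on the work surface. World frame = base frame: x ahead of the robot, y to its left, z up, the work surface at z = 0. Lengths are in mm, angles in rad, forces in N, time in s.
With the tool pointing down it reaches from about 325 to 850 mm from the base axis. Payload 15.5 kg.
Tool frame: the origin (TCP) lies on the centre line of the jaws, within the pads' length; the fingertips stand 22 mm ahead of it and the grasp point (between the pads) lies 3 mm ahead of it; z points along the fingers, y is the line along which they close (so a half turn about z gives the same grasp; the last joint's range is limited). The gripper opens to 91 mm and grips with 3 to 60 N. Pads are 32 mm wide; open, the fingers measure 118 mm over their backs; the gripper's body (76 mm by 178 mm) begins 60 mm behind the grasp point.
Start: joints at [1.153, 0.494, 1.345, -0, 1.302, -0.096], TCP at [198.26, 592.722, 235.915] pointing down, gripper open.
Joint ranges: [-2.91, 2.91], [-0.82, 2.16], [0.22, 2.67], [-1.22, 4.37], [0.12, 2.79], [-3.08, 3.08]. Speed limits (rad/s): [1.89, 1.89, 2.57, 3.01, 3.01, 3.01].

## Interface

Orientations are given as [roll, pitch, yaw] about the fixed x, y, z axes, in that order (R = Rz(yaw) Ry(pitch) Rx(roll)).
In Python, from workcell import * gives the robot as it stands.
- The arm moves only by the tool carry_out, never from a script. Its arguments are lists of equal length, an entry for each row: "dr": the turn, a rotation vector about the world's x, y, z in units of 30 degrees (1.0 is 30 degrees), a list of three; "translation": the shift along the world's x, y, z in units of 0.15 m (1.0 is 0.15 m), a list of three; "hand": the opening in per cent of the stroke, from 0 (shut) to 100 (fully open). In form: {"dr": [[ax, ay, az], ...], "translation": [[tx, ty, tz], ...], "hand": [hand, ...]}. A call has 1 to 20 rows; each row is the pose to reach, as a shift and turn from the pose commanded when the call began; what a row does not reach only later rows make up. A row lasts 1/10 s, in which the tool goes at most 50 mm and 8.59 degrees, less where a joint would pass 70% of its speed; a pose out of reach is approached as far as the arm can. A call with a number of a shift or a turn outside -1 to 1 is refused whole. A call with a gripper value outside its range is refused whole. The fingers move at their own pace and stop on an object; "grip_force" is the grip in N (left out, the last holds). Time passes only in rows, so rows that repeat a pose let the fingers close. It gives the time, the measured TCP pose, the force, the opening and the grip force at its end, in the units of the state.
- observe(): the state, without advancing time (a new reading comes with each control period).
- camera(name): name is "side" or "top"; returns the picture (384x512x3 uint8, red, green, blue); there is no depth.
- get_calibration(name): a dict with "mtx" (3x3 intrinsics, pixels), "cam_to_world" (4x4, takes a point from camera to world coordinates). Camera axes: x right, y down, z forward; pixel columns grow to the right and rows downward; lengths in mm; the calibration is good to about 2 mm. A picture is of the moment at which its call begins. get_calibration takes no time and is no camera call.
- finish_job(): hands the job in; it is judged then, once.
The state is a dict: "t": time; "qpos": joint angles; "qd": joint speeds; "effort": joint torques, N m; "position": TCP position; "eef_rot": TCP orientation; "ft_force": force on the tool from outside, world axes, zero at the start; "wrist_torque": the same for the moment, N m; "grip_width": opening from 0.0 (shut) to 1.0 (fully open); "grasp_force": force on a finger pad.
Only numpy, scipy, OpenCV 4.12 (cv2) and the standard library are available. Lean on these libraries where they do the work, as an engineer would, in place of code of your own. Each camera call takes 0.05 s, during which the arm holds its last target. There are 200 camera calls.

## Working session

There is one attempt and no reset: what is moved stays moved. The work goes in short steps, Python scripts to look and compute and a tool call to move; the robot and the scene stay as the last step left them, time stands still between calls to the robot, and variables do not carry over. Pictures are saved under pics/ and viewed, at most 10 in all, crops included, and the job is handed in when it is done.

Besides the shell and the picture viewer there is one more tool, called after "Call:" as a command line: name --argument value ..., lists and objects as JSON in quotes. carry_out: Moves the arm, as the interface text tells. Its arguments: {"type":"object","properties":{"dr":{"type":"array"},"translation":{"type":"array"},"hand":{"type":"array"},"grip_force":{"type":"number"}},"required":["dr","translation","hand"]}

```bash
mkdir -p pics
cat > h.py <<'E'
from workcell import *
import numpy as np, cv2
def shot(n,name,crop=None,s=1):
    im=camera(n)[:,:,::-1]
    cv2.imwrite(f'pics/{name}_raw.png',im)
    if crop: 
        a,b,c,d=crop; im=im[b:d,a:c]
    im=cv2.resize(im,None,fx=s,fy=s,interpolation=cv2.INTER_CUBIC); cv2.imwrite(f'pics/{name}.png',im)
def px2w(n,u,v,z):
    c=get_calibration(n);M=np.array(c['mtx']);T=np.array(c['cam_to_world'])
    d=T[:3,:3]@np.linalg.solve(M,[u,v,1]);o=T[:3,3]
    return o+d*(z-o[2])/d[2]
def w2px(n,p):
    c=get_calibration(n);M=np.array(c['mtx']);T=np.linalg.inv(np.array(c['cam_to_world']))
    q=M@(T[:3,:3]@np.array(p)+T[:3,3]);return q[:2]/q[2]
E
python3 - <<'E'
from h import *
shot('top','t0',None,1.5);shot('side','s0',None,1.5)
for n in('top','side'):
    c=get_calibration(n);print(c['mtx'],np.round(c['cam_to_world'],3))
print(observe())
E
```

```text
[[394.39993242   0.         255.43419614]
 [  0.         394.39993242 186.83118666]
 [  0.           0.           1.        ]] [[-1.000000e-02 -9.910000e-01  1.300000e-01  4.530060e+02]
 [-1.000000e+00  1.000000e-02 -4.000000e-03  6.584900e+01]
 [ 2.000000e-03 -1.300000e-01 -9.910000e-01  1.046095e+03]
 [ 0.000000e+00  0.000000e+00  0.000000e+00  1.000000e+00]]
[[392.26596938   0.         254.90755735]
 [  0.         392.26596938 195.6989147 ]
 [  0.           0.           1.        ]] [[ 8.98000e-01 -2.84000e-01  3.36000e-01  2.29708e+02]
 [-4.39000e-01 -6.08000e-01  6.61000e-01 -6.90754e+02]
 [ 1.70000e-02 -7.41000e-01 -6.71000e-01  8.15552e+02]
 [ 0.00000e+00  0.00000e+00  0.00000e+00  1.00000e+00]]
{'t': 0.1, 'qpos': array([ 1.15249227e+00,  4.94097987e-01,  1.34605475e+00, -6.20015078e-06,
        1.30253295e+00, -9.55138492e-02]), 'qd': array([ 0.00076244, -0.00058806, -0.00183171, -0.00210239,  0.00066438,
       -0.00044203]), 'effort': array([ 1.09051201e-03, -8.80249214e+01, -3.82540619e+01,  7.07248226e-02,
        4.84929874e-02,  2.35426859e-05]), 'position': array([198.13437712, 592.42339711, 235.41711357]), 'eef_rot': array([-3.14050402e+00, -9.82925707e-05,  2.81880404e+00]), 'ft_force': array([-0.44695955, -0.67593209,  0.47494365]), 'wrist_torque': array([ 0.00630095, -0.00108221, -0.03597266]), 'grasp_force': 0.0, 'grip_width': 0.9991192351203739}
```

View pics/t0.png

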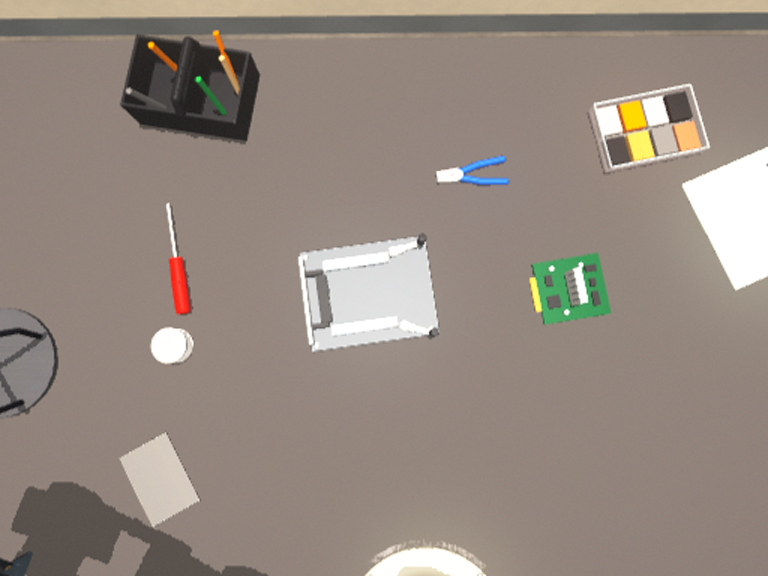

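View pics/s0.png

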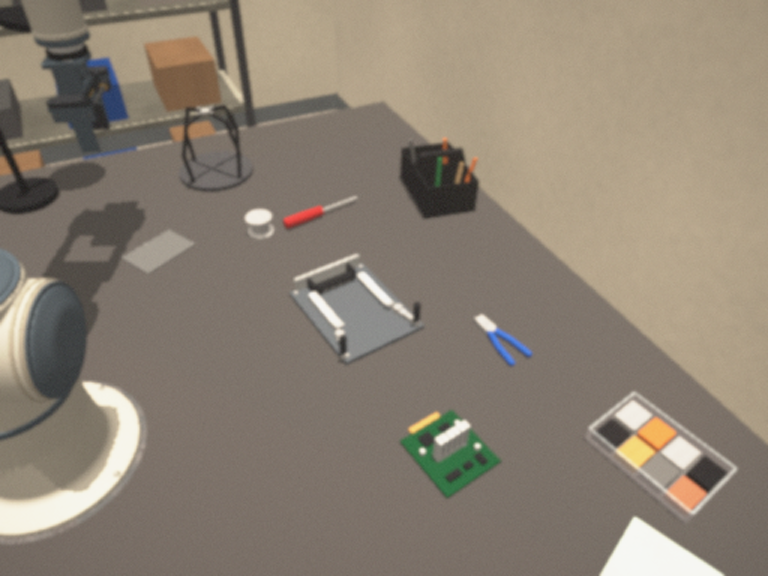

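The top view shows the cage (plate corners near (302,254), (425,236), (438,335), (313,350) in the 1.5x picture). Its connector is at image left, and the board is at about (572,289) with its brass tongue to the left. I'll enlarge both.

Run:
```python
from h import *
im=cv2.imread('pics/t0_raw.png')
a=cv2.resize(im[152:240,196:298],None,fx=4.4,fy=4.4,interpolation=cv2.INTER_CUBIC)
b=cv2.resize(im[152:240,345:415],None,fx=4.4,fy=4.4,interpolation=cv2.INTER_CUBIC)
cv2.imwrite('pics/t0c.png',np.hstack([a,b]));print(a.shape)
B,G,R=[im[...,i].astype(int) for i in range(3)]
m=((G>R+25)&(G>B+15)).astype(np.uint8);m[:, :340]=0;m[:,420:]=0
m=cv2.morphologyEx(m,cv2.MORPH_CLOSE,np.ones((9,9)))
c=max(cv2.findContours(m,0,2)[0],key=cv2.contourArea)
q=cv2.boxPoints(cv2.minAreaRect(c));P=np.array([px2w('top',*p,5) for p in q])
print(q,P,np.linalg.norm(P-np.roll(P,1,0),axis=1),P.mean(0))
ym=((R>150)&(G>130)&(B<110)).astype(np.uint8);ym[:,:345]=0;ym[:,370:]=0
v,u=np.nonzero(ym);print('tongue',u.mean(),v.mean(),px2w('top',u.mean(),v.mean(),3.5),len(u))
```

```text
(387, 449, 3)
[[354.22446 175.47583]
 [399.9382  167.63919]
 [406.94217 208.49567]
 [361.22842 216.3323 ]] [[ 617.57086213 -202.4339259     5.        ]
 [ 637.62972828 -326.00481056    5.        ]
 [ 527.78643769 -338.19326059    5.        ]
 [ 508.31022503 -216.24676119    5.        ]] [110.1302921  125.18834469 110.51745022 123.49198992] [ 572.82431328 -270.71968956    5.        ]
tongue 356.44776119402985 194.82089552238807 [ 565.65996393 -206.5070034     3.5       ] 67
```

View pics/t0c.png

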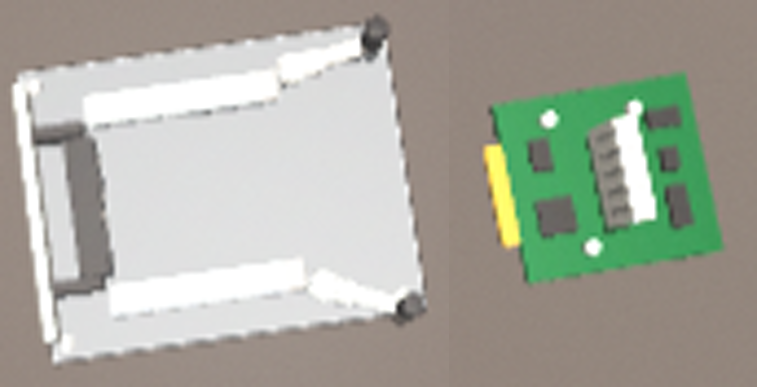

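The crop shows the cage plate corners at (18,75), (385,22), (424,312) and (55,360), and the inner lip edges from (88,127) to (278,98) and from (108,288) to (303,260). The post tops are near (376,24) and (409,302). The board corners are (492,103), (686,73), (723,249) and (529,283), and the tongue outer edge runs from (484,146) to (508,248).

Run:
```python
from h import *
from scipy.optimize import least_squares
raw=lambda x,y:((x+.5)/4.4-.5+196,(y+.5)/4.4-.5+152)
rb=lambda x,y:((x-449+.5)/4.4-.5+345,(y+.5)/4.4-.5+152)
def fit(L,w,x0):
    W=[px2w('top',*p,z)[:2] for p,z,_,_ in L]
    def r(s):
        R=np.array([[np.cos(s[2]),-np.sin(s[2])],[np.sin(s[2]),np.cos(s[2])]]);o=[]
        for q,(p,z,x,y) in zip(W,L):
            l=R.T@(q-s[:2])
            if x is not None:o.append(l[0]-x)
            if y is not None:o.append(l[1]-y)
        return o
    f=least_squares(r,x0,loss='soft_l1',f_scale=2);print(np.round(f.x,3),np.round(r(f.x),1));return f.x
L=[(raw(385,22),10,-125,-88),(raw(424,312),10,-125,88),(raw(18,75),10,100,-88),(raw(55,360),10,100,88),
(raw(88,127),23,None,-49),(raw(278,98),23,None,-49),(raw(108,288),23,None,49),(raw(303,260),23,None,49)]
c=fit(L,1,[572,60,1.7])
R=np.array([[np.cos(c[2]),-np.sin(c[2])],[np.sin(c[2]),np.cos(c[2])]])
for n,p,s in(('right',(376,24),-1),('left',(409,302),1)):
    l=R.T@(px2w('top',*raw(*p),64)[:2]-c[:2]);d=l-[-66,66*s];print(n,l,np.linalg.norm(d),np.arctan2(-d[0],-s*d[1]))
b=fit([(rb(492,103),5,60,-55),(rb(686,73),5,-60,-55),(rb(723,249),5,-60,55),(rb(529,283),5,60,55),(rb(484,146),3.5,70,-30),(rb(508,248),3.5,70,30)],1,[572,-270,1.7])
# heat sink top corners z=55
for p in((611,113),(634,105),(656,218),(633,224)):
    print(px2w('top',*rb(*p),55))
# check via side
print('side px*1.5 cage corners',[np.round(1.5*w2px('side',[*(c[:2]+R@np.array(q)),10])).tolist() for q in((-125,-88),(-125,88),(100,-88),(100,88))])
print('side board heat sink top',1.5*w2px('side',[b[0],b[1],55]))
for a in(c,b):print(np.hypot(a[0],a[1]))
```

```text
[565.696  99.946   1.7  ] [-0.3 -0.7  2.7  0.4 -0.3  0.9 -1.3 -1.8  1.5 -0.2  0.1 -0.3]
right [-114.41937599  -77.58741587] 49.78658632160542 1.805692203322423
left [-109.37910852   83.1487064 ] 46.645741358083335 1.9472632613033252
[ 573.085 -271.268    1.728] [ 0.4 -0.8  0.   0.7  1.  -0.6  0.2  0.  -0.  -0.9 -2.   2.3]
[ 604.2988126  -258.61359321   55.        ]
[ 608.84890441 -272.17468589   55.        ]
[ 543.11917104 -281.29155947   55.        ]
[ 539.7992736  -267.90115096   55.        ]
side px*1.5 cage corners [[425.0, 325.0], [347.0, 362.0], [363.0, 263.0], [290.0, 292.0]]
side board heat sink top [454.79959856 431.34863089]
574.4572501486424
634.0449176005237
```

The fits agree with the given sizes and with the side view. The cage is at (565.7, 99.9) with yaw 1.70, and the board is at (573, -271) with yaw 1.728. I'll move over the board now.

Call:
carry_out --dr '[[0,0,0.45],[0,0,0.45],[0,0,0.45],[0,0,0.45],[0,0,0.45]]' --translation '[[0.42,-0.96,0],[0.42,-0.96,0],[0.42,-0.96,0],[0.42,-0.96,0],[0.42,-0.96,0]]' --hand '[100,100,100,100,100]'

```text
t: 0.6
position: [261.8, 447.6, 236.0]
eef_rot: [-3.141, -0.0, 3.052]
ft_force: [-0.0, 0.2, 0.2]
grip_width: 1.003
grasp_force: 0.0
```

Call:
carry_out --dr '[[0,0,0.467],[0,0,0.467],[0,0,0.467],[0,0,0.467],[0,0,0.467]]' --translation '[[0.42,-0.96,0],[0.42,-0.96,0],[0.42,-0.96,0],[0.42,-0.96,0],[0.42,-0.96,0]]' --hand '[100,100,100,100,100]'

```text
t: 1.1
position: [325.0, 304.5, 236.0]
eef_rot: [3.141, 0.0, -2.986]
ft_force: [0.7, 0.2, -0.4]
grip_width: 0.997
grasp_force: 0.0
```

Call:
carry_out --dr '[[0,0,0],[0,0,0],[0,0,0],[0,0,0],[0,0,0]]' --translation '[[0.42,-0.96,0],[0.42,-0.96,0],[0.42,-0.96,0],[0.42,-0.96,0],[0.42,-0.96,0]]' --hand '[100,100,100,100,100]'

```text
t: 1.6
position: [388.1, 161.2, 235.9]
eef_rot: [3.141, 0.0, -2.986]
ft_force: [0.0, -0.4, 0.7]
grip_width: 0.999
grasp_force: 0.0
```

Call:
carry_out --dr '[[0,0,0],[0,0,0],[0,0,0],[0,0,0],[0,0,0]]' --translation '[[0.42,-0.96,0],[0.42,-0.96,0],[0.42,-0.96,0],[0.42,-0.96,0],[0.42,-0.96,0]]' --hand '[100,100,100,100,100]'

```text
t: 2.1
position: [451.0, 17.7, 235.7]
eef_rot: [3.141, -0.0, -2.985]
ft_force: [0.2, 1.1, 0.4]
grip_width: 0.999
grasp_force: 0.0
```

Call:
carry_out --dr '[[0,0,0],[0,0,0],[0,0,0],[0,0,0],[0,0,0]]' --translation '[[0.42,-0.96,0],[0.42,-0.96,0],[0.42,-0.96,0],[0.42,-0.96,0],[0.42,-0.96,0]]' --hand '[100,100,100,100,100]'

```text
t: 2.6
position: [513.9, -125.7, 235.5]
eef_rot: [3.141, -0.0, -2.984]
ft_force: [-0.4, -0.1, -1.5]
grip_width: 0.998
grasp_force: 0.0
```

Call:
carry_out --dr '[[0,0,0],[0,0,0],[0,0,0],[0,0,0],[0,0,0],[0,0,0]]' --translation '[[0.4,-0.955,-0.7],[0.4,-0.955,-0.7],[0.4,-0.955,-0.7],[0.4,-0.955,-0.7],[0.4,-0.955,-0.7],[0.4,-0.955,-0.7]]' --hand '[60,60,60,60,60,60]'

```text
t: 3.2
position: [573.3, -267.6, 130.4]
eef_rot: [3.14, -0.001, -2.983]
ft_force: [0.2, 1.1, 0.6]
grip_width: 0.599
grasp_force: 0.0
```

Run:
```python
from h import *
shot('side','s1',(230,210,380,345),4)
o=observe();print(o['position'],o['eef_rot'],o['grip_width'])
```

```text
[ 573.43149582 -267.60632434  131.21480125] [ 3.14062542e+00 -4.55060434e-04 -2.98233175e+00] 0.5997637514639932
```

View pics/s1.png

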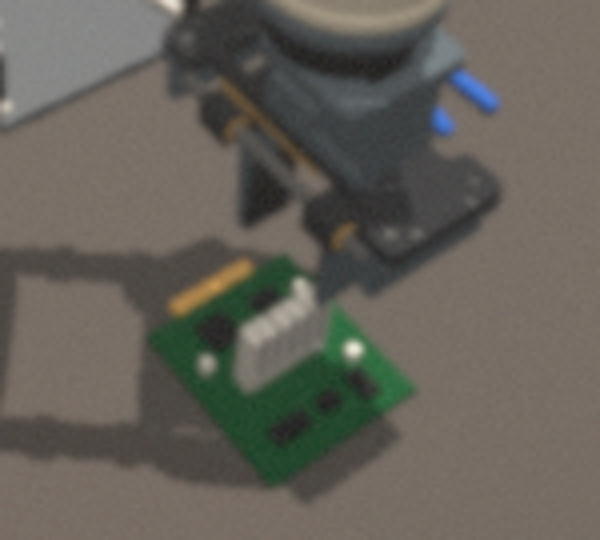

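The side view shows the open fingers straddling the heat sink at about (280,340), with the brass tongue at upper left. I'll go down, trimming the 3 mm y lag, and grip.

Call:
carry_out --dr '[[0,0,0],[0,0,0],[0,0,0],[0,0,0],[0,0,0],[0,0,0],[0,0,0],[0,0,0],[0,0,0],[0,0,0],[0,0,0],[0,0,0],[0,0,0]]' --translation '[[0,-0.02,-0.2],[0,-0.02,-0.4],[0,-0.02,-0.5],[0,-0.02,-0.6],[0,-0.02,-0.6],[0,-0.02,-0.6],[0,-0.02,-0.6],[0,-0.02,-0.6],[0,-0.02,-0.6],[0,-0.02,-0.6],[0,-0.02,-0.6],[0,-0.02,-0.6],[0,-0.02,-0.6]]' --hand '[60,60,60,60,60,8,8,8,8,8,8,8,8]' --grip_force 40

```text
t: 4.55
position: [573.2, -273.4, 41.1]
eef_rot: [3.141, 0.0, -2.984]
ft_force: [-1.7, 3.0, 5.9]
grip_width: 0.154
grasp_force: 40.0
```

Call:
carry_out --dr '[[0,0,0],[0,0,0],[0,0,0],[0,0,0],[0,0,0],[0,0,0],[0,0,0]]' --translation '[[0,0,0.15],[0,0,0.3],[0.01,0.15,0.3],[0.02,0.35,0.3],[0.03,0.55,0.3],[0.04,0.7,0.3],[0.04,0.75,0.3]]' --hand '[8,8,8,8,8,8,8]'

```text
t: 5.25
position: [579.0, -159.0, 85.7]
eef_rot: [3.141, -0.001, -2.983]
ft_force: [-0.3, -0.2, -2.8]
grip_width: 0.151
grasp_force: 40.0
```

Call:
carry_out --dr '[[0,0,-0.05],[0,0,-0.05],[0,0,-0.05],[0,0,-0.05],[0,0,-0.05],[0,0,-0.05],[0,0,-0.05]]' --translation '[[0.01,0.15,0],[0.02,0.35,0],[0.03,0.55,0],[0.04,0.7,0],[0.04,0.75,0],[0.04,0.75,0],[0.04,0.75,0]]' --hand '[8,8,8,8,8,8,8]'

```text
t: 5.95
position: [585.4, -49.6, 85.9]
eef_rot: [-3.141, 0.0, -3.011]
ft_force: [0.5, -0.1, -2.0]
grip_width: 0.149
grasp_force: 40.0
```

Run:
```python
from h import *
shot('top','t2',(190,140,340,250),5)
shot('side','s2')
o=observe();print(o['position'],o['eef_rot'],o['grip_width'],o['ft_force'])
```

```text
[585.32154708 -49.72993878  85.88094315] [-3.14136924e+00  7.12263408e-05 -3.01147011e+00] 0.15387361372390412 [ 0.55599003 -0.47251205 -2.33057114]
```

View pics/t2.png

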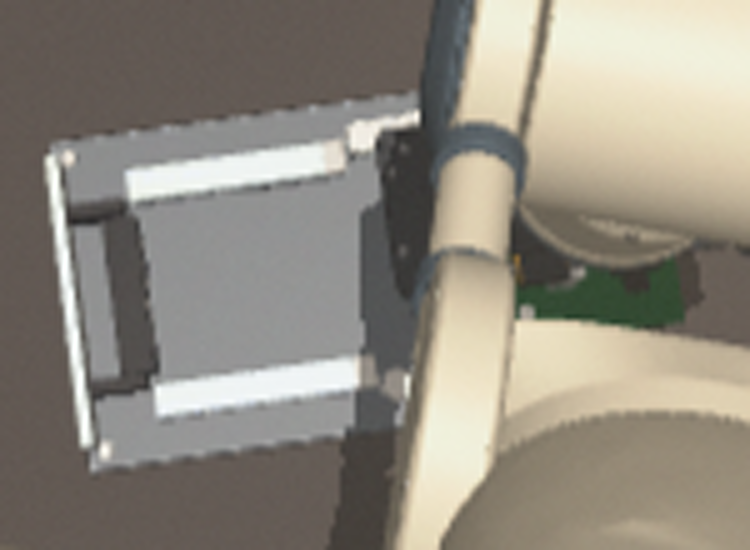

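The arm hides most of the board from above; only its left-rear corner shows, at about (683,322). I'll use the side view.

Run:
```python
from h import *
im=cv2.imread('pics/s2_raw.png')[150:280,180:340]
cv2.imwrite('pics/s2c.png',cv2.resize(im,None,fx=4.6,fy=4.6,interpolation=cv2.INTER_CUBIC))
```

```text
(no output)
```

View pics/s2c.png

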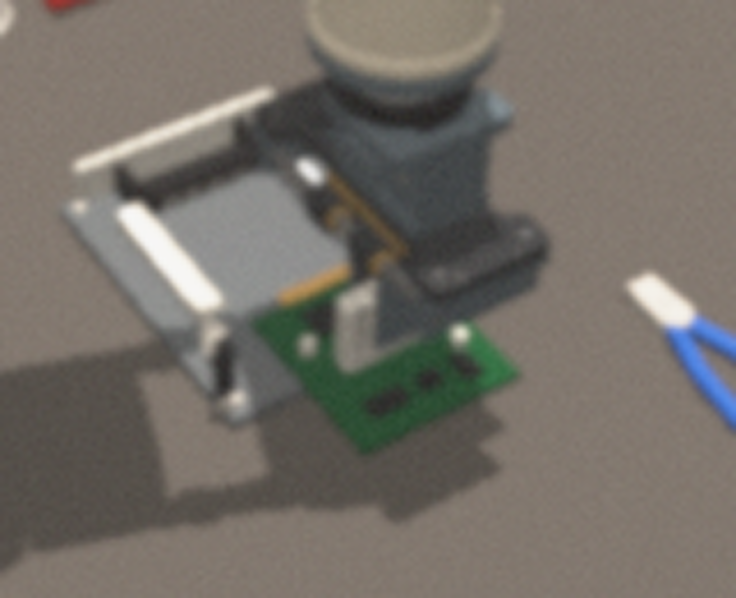

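The board is held level. Its corners are at (362,452) rear left, (520,376) rear right and (253,318) front left. The plate's rear left corner is at (235,422), and the tongue's left end is at (281,301).

Run:
```python
from h import *
c=(565.696,99.946,1.70)
R=np.array([[np.cos(c[2]),-np.sin(c[2])],[np.sin(c[2]),np.cos(c[2])]])
f=lambda x,y,z:R.T@(px2w('side',(x+.5)/4.6-.5+180,(y+.5)/4.6-.5+150,z)[:2]-c[:2])
for n,p,z in(('RL',(362,452),49.8),('RR',(520,376),49.8),('FL',(253,318),49.8),('tongueL',(281,301),48.8),('plateRL',(235,422),10),('plateFL',(62,208),10),('lip entry L in',(220,301),23),('lip far L in',(140,203),23)):print(n,np.round(f(*p,z),1))
print('tcp',R.T@(np.array([585.3,-49.7])-c[:2]))
im=cv2.imread('pics/t2_raw.png')
def ft(x,y,z):return R.T@(px2w('top',(x+.5)/5-.5+190,(y+.5)/5-.5+140,z)[:2]-c[:2])
print('top RL',ft(683,322,49.8))
```

```text
RL [-211.1   58.9]
RR [-212.9  -49.5]
FL [-90.3  55.8]
tongueL [-86.3  33.7]
plateRL [-124.1   89.5]
plateFL [99.1 89.9]
lip entry L in [-44.   52.1]
lip far L in [62.6 50.1]
tcp [-150.92453969   -0.15953375]
top RL [-211.26757905   55.34678732]
```

Call:
carry_out --dr '[[0,0,0],[0,0,0],[0,0,0],[0,0,0],[0,0,0],[0,0,0],[0,0,0],[0,0,0],[0,0,0],[0,0,0],[0,0,0]]' --translation '[[-0.005,0.085,0],[-0.005,0.085,-0.1],[-0.005,0.085,-0.2],[-0.005,0.085,-0.22],[-0.005,0.085,-0.22],[-0.012,0.135,-0.22],[-0.018,0.185,-0.22],[-0.024,0.235,-0.22],[-0.031,0.285,-0.22],[-0.037,0.335,-0.22],[-0.037,0.335,-0.22]]' --hand '[8,8,8,8,8,8,8,8,8,8,8]'

```text
t: 7.15
position: [579.5, 2.9, 53.0]
eef_rot: [3.141, -0.0, -3.009]
ft_force: [-0.8, -0.4, -1.7]
grip_width: 0.154
grasp_force: 40.0
```

Call:
carry_out --dr '[[0,0,0],[0,0,0],[0,0,0],[0,0,0],[0,0,0],[0,0,0],[0,0,0],[0,0,0],[0,0,0],[0,0,0]]' --translation '[[-0.006,0.05,0],[-0.013,0.1,0],[-0.019,0.15,0],[-0.026,0.2,0],[-0.032,0.25,0],[-0.039,0.3,0],[-0.045,0.35,0],[-0.052,0.4,0],[-0.058,0.45,0],[-0.058,0.45,0]]' --hand '[8,8,8,8,8,8,8,8,8,8]'

```text
t: 8.15
position: [570.8, 70.2, 52.9]
eef_rot: [3.141, -0.0, -3.01]
ft_force: [-0.0, 0.4, -1.7]
grip_width: 0.152
grasp_force: 40.0
```

Run:
```python
from h import *
shot('side','s3',(180,150,310,255),6)
```

```text
(no output)
```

View pics/s3.png

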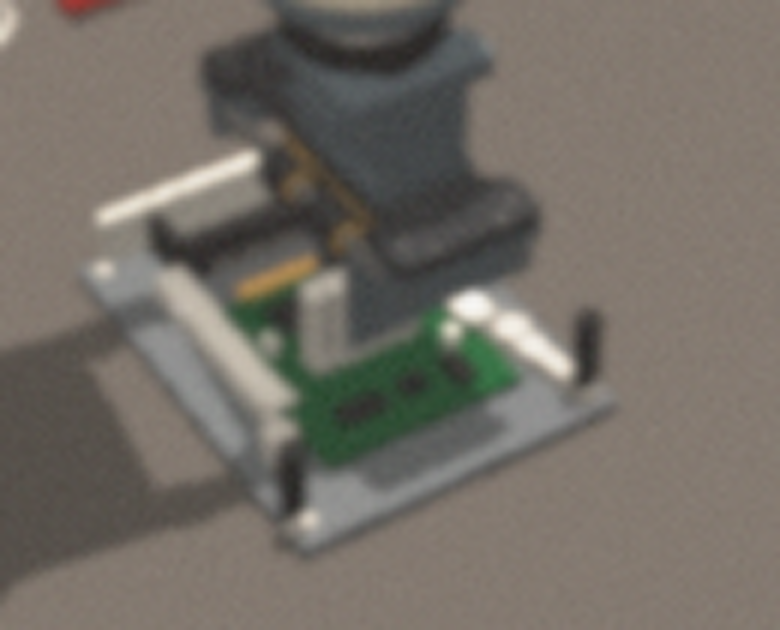

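The board is under both lips, with its rear edge from (325,467) to (522,383) and both levers clear. I'll advance to the connector and press down slightly.

Call:
carry_out --dr '[[0,0,0],[0,0,0],[0,0,0],[0,0,0],[0,0,0],[0,0,0],[0,0,0],[0,0,0],[0,0,0]]' --translation '[[0,0,-0.01],[-0.003,0.025,-0.01],[-0.007,0.05,-0.01],[-0.01,0.08,-0.01],[-0.014,0.11,-0.01],[-0.018,0.14,-0.01],[-0.018,0.14,-0.01],[-0.018,0.14,-0.01],[-0.018,0.14,-0.01]]' --hand '[8,8,8,8,8,8,8,8,8]'

```text
t: 9.1
position: [568.3, 90.2, 51.4]
eef_rot: [3.142, -0.0, -3.01]
ft_force: [-0.0, -0.6, -1.6]
grip_width: 0.15
grasp_force: 40.0
```

Call:
carry_out --dr '[[0,0,0],[0,0,0],[0,0,0],[0,0,0]]' --translation '[[-0.003,0.02,0],[-0.005,0.04,0],[-0.005,0.04,0],[-0.005,0.04,0]]' --hand '[8,8,8,8]'

```text
t: 9.5
position: [567.6, 96.1, 51.4]
eef_rot: [-3.141, -0.0, -3.01]
ft_force: [-0.6, -3.7, -1.0]
grip_width: 0.15
grasp_force: 40.0
```

Contact with the connector is felt at 3.7 N. I'll release and rise, and refine the post positions from the side picture.

Call:
carry_out --dr '[[0,0,0],[0,0,0],[0,0,0],[0,0,0],[0,0,0],[0,0,0],[0,0,0],[0,0,0]]' --translation '[[0,0,0],[0,0,0],[0,0,0],[0,0,0.15],[0,0,0.35],[0,0,0.6],[0,0,0.6],[0,0,0.6]]' --hand '[50,50,50,50,50,50,50,50]'

```text
t: 10.3
position: [568.0, 96.5, 142.2]
eef_rot: [3.141, 0.002, -3.01]
ft_force: [-0.9, 0.7, -0.7]
grip_width: 0.499
grasp_force: 0.0
```

Run:
```python
from h import *
shot('side','s4',(180,150,310,255),6)
shot('top','t4',None,1)
o=observe();print(o['position'],o['eef_rot'],o['grip_width'])
```

```text
[567.00023564  96.34720673 140.65735599] [ 3.14131823e+00 -1.16217259e-03 -3.01033417e+00] 0.5007821218643395
```

View pics/s4.png

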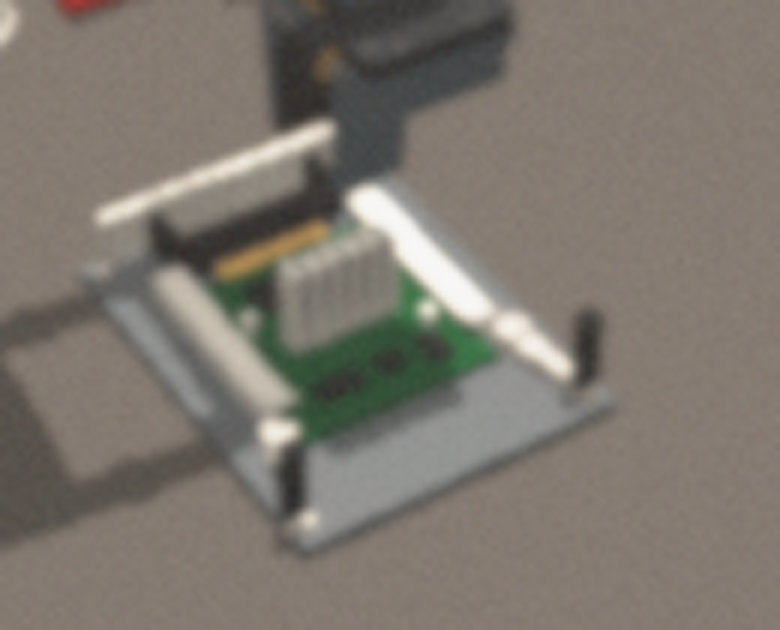

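The board lies in both guides with its tongue at the connector and its rear edge near (320,440) to (490,360). The left post's top is at (293,443) and its base at (291,512). The right post's top is at (588,316) and its base at (587,378).

Run:
```python
from h import *
c=(565.696,99.946,1.70)
R=np.array([[np.cos(c[2]),-np.sin(c[2])],[np.sin(c[2]),np.cos(c[2])]])
f=lambda x,y,z:R.T@(px2w('side',(x+.5)/6-.5+180,(y+.5)/6-.5+150,z)[:2]-c[:2])
for n,s,p,z in(('L',1,(293,445),64),('L',1,(291,508),21),('R',-1,(588,316),64),('R',-1,(587,376),21)):
    l=f(*p,z);d=l-[-66,66*s];print(n,np.round(l,1),np.linalg.norm(d).round(1),np.arctan2(-d[0],-s*d[1]).round(3))
for n,p,z in(('board RL',(312,443),15),('RR',(497,358),15),('plate RL',(302,557),10),('RR',(617,404),10),('FL',(83,268),10)):print(n,np.round(f(*p,z),1))
# waypoints
for n,s,a0 in(('L',1,1.93),('R',-1,1.81)):
    for a in(a0,1.5,1.0,.5,0.,-.05):
        l=np.array([-66-50*np.sin(a),s*(66-50*np.cos(a))]);w=c[:2]+R@l
        print(n,a,np.round(w,1),'yaw',round(c[2]+np.pi/2-a if s>0 else c[2]-np.pi/2+a,3))
```

```text
L [-109.4   86.2] 47.9 2.007
L [-106.8   87.1] 45.9 2.049
R [-111.8  -72.5] 46.3 1.712
R [-109.9  -76.3] 45.0 1.801
board RL [-72.   55.3]
RR [-71.3 -50.4]
plate RL [-126.2   93.2]
RR [-124.5  -84.3]
FL [100.9  87.8]
L 1.93 [497.4 -22.7] yaw 1.341
L 1.5 [518.7 -23. ] yaw 1.771
L 1.0 [541.  -12.2] yaw 2.271
L 0.5 [555.4   7.9] yaw 2.771
L 0.0 [558.3  32.4] yaw 3.271
L -0.05 [557.9  34.9] yaw 3.321
R 1.81 [657.7  -3.6] yaw 1.939
R 1.5 [642.6  -6.9] yaw 1.629
R 1.0 [618.3  -2.2] yaw 1.129
R 0.5 [599.2  13.6] yaw 0.629
R 0.0 [590.1  36.6] yaw 0.129
R -0.05 [589.8  39. ] yaw 0.079
```

Referred to the plate corners, whose y bias here is about +4 mm, this agrees with the top-view lever angles: left about 1.92, right about 1.8. I'll go to the left post and turn so that the jaws straddle it tangentially.

Call:
carry_out --dr '[[0,0,-0.92],[0,0,-0.92],[0,0,-0.92],[0,0,-0.92]]' --translation '[[-0.23,-0.4,0],[-0.23,-0.4,0],[-0.23,-0.4,0],[-0.23,-0.4,0]]' --hand '[50,50,50,50]'

```text
t: 10.8
position: [532.1, 35.7, 140.3]
eef_rot: [-3.141, -0.002, 2.784]
ft_force: [0.1, -0.1, 0.2]
grip_width: 0.5
grasp_force: 0.0
```

Call:
carry_out --dr '[[0,0,-0.92],[0,0,-0.92],[0,0,-0.92],[0,0,-0.92]]' --translation '[[-0.23,-0.4,0],[-0.23,-0.4,0],[-0.23,-0.4,0],[-0.23,-0.4,0]]' --hand '[50,50,50,50]'

```text
t: 11.2
position: [497.6, -24.3, 140.4]
eef_rot: [-3.14, -0.002, 2.302]
ft_force: [0.0, -0.3, 0.0]
grip_width: 0.499
grasp_force: 0.0
```

Call:
carry_out --dr '[[0,0,-0.92],[0,0,-0.92],[0,0,-0.92],[0,0,-0.92]]' --translation '[[0,0,0],[0,0,0],[0,0,0],[0,0,0]]' --hand '[50,50,50,50]'

```text
t: 11.6
position: [497.9, -23.6, 140.3]
eef_rot: [-3.14, -0.001, 1.822]
ft_force: [0.8, 1.0, -0.0]
grip_width: 0.5
grasp_force: 0.0
```

Call:
carry_out --dr '[[0,0,-0.91],[0,0,-0.91],[0,0,-0.91],[0,0,-0.91],[0,0,-0.91],[0,0,-0.91]]' --translation '[[0,0,0],[0,0,0],[0,0,0],[0,0,0],[0,0,0],[0,0,0]]' --hand '[50,50,50,50,50,50]'

```text
t: 12.2
position: [498.4, -23.7, 141.0]
eef_rot: [-3.141, 0.0, 1.355]
ft_force: [0.4, -0.3, 0.2]
grip_width: 0.504
grasp_force: 0.0
```

Call:
carry_out --dr '[[0,0,0],[0,0,0],[0,0,0],[0,0,0],[0,0,0],[0,0,0]]' --translation '[[0,0,-0.15],[0,0,-0.3],[0,0,-0.42],[0,0,-0.52],[0,0,-0.59],[0,0,-0.59]]' --hand '[50,50,50,50,50,50]'

```text
t: 12.8
position: [497.9, -23.7, 51.9]
eef_rot: [-3.14, 0.0, 1.353]
ft_force: [0.3, -0.3, -0.3]
grip_width: 0.5
grasp_force: 0.0
```

Run:
```python
from h import *
shot('side','s5',(180,150,310,255),6)
print(observe()['position'])
```

```text
[498.29830256 -23.74557688  52.6290186 ]
```

View pics/s5.png

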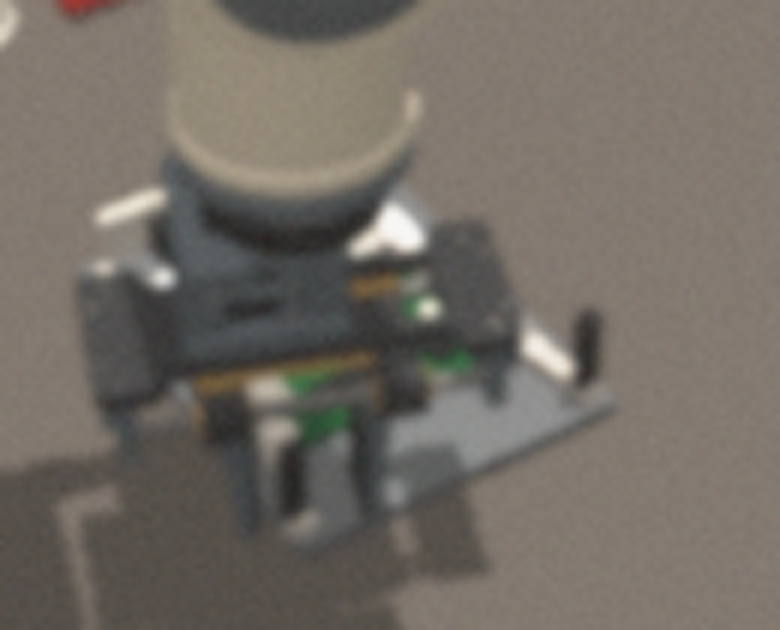

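The left post at (293,480) stands between the fingers at (250,490) and (370,470). I'll close gently.

Call:
carry_out --dr '[[0,0,0],[0,0,0],[0,0,0],[0,0,0],[0,0,0]]' --translation '[[0,0,0],[0,0,0],[0,0,0],[0,0,0],[0,0,0]]' --hand '[10,10,10,10,10]' --grip_force 12

```text
t: 13.35
position: [498.2, -23.8, 53.1]
eef_rot: [-3.141, 0.0, 1.351]
ft_force: [-3.4, -1.2, 4.7]
grip_width: 0.148
grasp_force: 12.0
```

Run:
```python
from h import *
c=np.array([565.7,99.9]);t=1.70
R=np.array([[np.cos(t),-np.sin(t)],[np.sin(t),np.cos(t)]])
p=observe()['position'][:2]
l=R.T@(p-c)
a=np.arctan2(66+l[0]*-1-132,-(l[1]-66));print(observe()['position'],l,'a',a,np.hypot(l[0]+66,l[1]-66))
P=lambda a,r=50:c+R@np.array([-66-r*np.sin(a),66-r*np.cos(a)])
pv=c+R@[-66,66];print('pivot',pv)
prev=a
for e in(1.42,.92,.42,-.06):
    A=np.linspace(prev,e,6)[1:]
    print('call');
    for x in A:print(np.round((P(x)-P(prev))/150,3),round((prev-x)/np.radians(30),3))
    prev=e
```

```text
[498.22723121 -23.78752411  53.08017903] [-113.96307038   82.84682696] a 1.9085805577145671 50.83573250208656
pivot [508.75385913  25.94638589]
call
[ 0.032 -0.005] 0.187
[ 0.065 -0.007] 0.373
[ 0.097 -0.006] 0.56
[ 0.129 -0.002] 0.746
[0.161 0.006] 0.933
call
[0.032 0.011] 0.191
[0.062 0.025] 0.382
[0.091 0.042] 0.573
[0.117 0.061] 0.764
[0.142 0.083] 0.955
call
[0.022 0.025] 0.191
[0.042 0.051] 0.382
[0.06 0.08] 0.573
[0.074 0.11 ] 0.764
[0.085 0.141] 0.955
call
[0.008 0.031] 0.183
[0.012 0.063] 0.367
[0.014 0.095] 0.55
[0.013 0.127] 0.733
[0.008 0.158] 0.917
```

Call:
carry_out --dr '[[0,0,0.19],[0,0,0.37],[0,0,0.56],[0,0,0.75],[0,0,0.93],[0,0,0.93]]' --translation '[[0.032,-0.005,0],[0.065,-0.007,0],[0.097,-0.006,0],[0.129,-0.002,0],[0.161,0.006,0],[0.161,0.006,0]]' --hand '[10,10,10,10,10,10]'

```text
t: 13.95
position: [523.0, -22.1, 53.0]
eef_rot: [3.141, -0.001, 1.842]
ft_force: [-0.8, 8.6, 3.1]
grip_width: 0.148
grasp_force: 12.0
```

Call:
carry_out --dr '[[0,0,0.19],[0,0,0.38],[0,0,0.57],[0,0,0.76],[0,0,0.95],[0,0,0.95]]' --translation '[[0.032,0.011,0],[0.062,0.025,0],[0.091,0.042,0],[0.117,0.061,0],[0.142,0.083,0],[0.142,0.083,0]]' --hand '[10,10,10,10,10,10]'

```text
t: 14.55
position: [543.9, -9.7, 53.0]
eef_rot: [3.141, -0.001, 2.34]
ft_force: [-2.9, 6.3, 3.9]
grip_width: 0.15
grasp_force: 12.0
```

Call:
carry_out --dr '[[0,0,0.19],[0,0,0.38],[0,0,0.57],[0,0,0.76],[0,0,0.95],[0,0,0.95]]' --translation '[[0.022,0.025,0],[0.042,0.051,0],[0.06,0.08,0],[0.074,0.11,0],[0.085,0.141,0],[0.085,0.141,0]]' --hand '[10,10,10,10,10,10]'

```text
t: 15.15
position: [556.9, 11.2, 53.0]
eef_rot: [3.141, 0.0, 2.835]
ft_force: [-1.5, 2.4, 3.4]
grip_width: 0.15
grasp_force: 12.0
```

Call:
carry_out --dr '[[0,0,0.18],[0,0,0.37],[0,0,0.55],[0,0,0.73],[0,0,0.8],[0,0,0.8]]' --translation '[[0.008,0.031,0],[0.012,0.063,0],[0.014,0.095,0],[0.013,0.127,0],[0.012,0.138,0],[0.012,0.138,0]]' --hand '[10,10,10,10,10,10]'

```text
t: 15.75
position: [559.3, 31.4, 53.1]
eef_rot: [-3.142, 0.002, -3.034]
ft_force: [3.2, 1.9, -0.5]
grip_width: 0.154
grasp_force: 12.0
```

Call:
carry_out --dr '[[0,0,0.05],[0,0,0.05],[0,0,0.05],[0,0,0.05]]' --translation '[[-0.001,0.015,0],[-0.003,0.03,0],[-0.003,0.03,0],[-0.003,0.03,0]]' --hand '[10,10,10,10]'

```text
t: 16.15
position: [559.1, 35.2, 53.1]
eef_rot: [-3.14, 0.002, -3.006]
ft_force: [4.1, -7.7, -1.6]
grip_width: 0.144
grasp_force: 12.0
```

Call:
carry_out --dr '[[0,0,0],[0,0,0],[0,0,0]]' --translation '[[-0.001,0.01,0],[-0.002,0.02,0],[-0.002,0.02,0]]' --hand '[10,10,10]'

```text
t: 16.45
position: [558.9, 37.0, 53.1]
eef_rot: [-3.139, 0.002, -3.006]
ft_force: [5.1, -23.1, -1.9]
grip_width: 0.181
grasp_force: 12.0
```

The stop is reached at 23 N. I'll back off, release, rise and go over to the right post.

Call:
carry_out --dr '[[0,0,0],[0,0,0],[0,0,0],[0,0,0],[0,0,0],[0,0,0],[0,0,0],[0,0,0],[0,0,0]]' --translation '[[0,-0.02,0],[0,-0.02,0],[0,-0.02,0],[0,-0.02,0],[0,-0.02,0],[0,-0.02,0.2],[0,-0.02,0.4],[0,-0.02,0.6],[0,-0.02,0.6]]' --hand '[10,40,40,40,40,40,40,50,50]'

```text
t: 17.35
position: [559.6, 36.1, 146.4]
eef_rot: [-3.141, 0.005, -3.005]
ft_force: [0.3, -0.5, 0.3]
grip_width: 0.498
grasp_force: 0.0
```

Call:
carry_out --dr '[[0,0,-0.86],[0,0,-0.86],[0,0,-0.86],[0,0,-0.86]]' --translation '[[0.33,-0.12,0],[0.33,-0.12,0],[0.33,-0.12,0],[0.33,-0.12,0]]' --hand '[50,50,50,50]'

```text
t: 17.75
position: [607.0, 18.0, 142.2]
eef_rot: [-3.141, -0.001, 2.824]
ft_force: [0.3, -0.3, -0.1]
grip_width: 0.497
grasp_force: 0.0
```

Call:
carry_out --dr '[[0,0,-0.86],[0,0,-0.86],[0,0,-0.86],[0,0,-0.86]]' --translation '[[0.33,-0.12,0],[0.33,-0.12,0],[0.33,-0.12,0],[0.33,-0.12,0]]' --hand '[50,50,50,50]'

```text
t: 18.15
position: [656.5, 0.1, 142.3]
eef_rot: [-3.141, -0.001, 2.379]
ft_force: [-0.2, -0.8, -0.6]
grip_width: 0.498
grasp_force: 0.0
```

Call:
carry_out --dr '[[0,0,-0.86],[0,0,-0.86],[0,0,-0.86],[0,0,-0.86],[0,0,-0.86],[0,0,-0.86]]' --translation '[[0,0,0],[0,0,0],[0,0,0],[0,0,0],[0,0,0],[0,0,0]]' --hand '[50,50,50,50,50,50]'

```text
t: 18.75
position: [656.7, 0.0, 142.9]
eef_rot: [-3.141, -0.0, 1.934]
ft_force: [0.3, 0.3, -0.6]
grip_width: 0.5
grasp_force: 0.0
```

Next I'll descend over the right post (4 mm in -y, 90 mm down) and check in the image before closing.

Call:
carry_out --dr '[[0,0,0],[0,0,0],[0,0,0],[0,0,0],[0,0,0],[0,0,0]]' --translation '[[0,-0.025,-0.1],[0,-0.025,-0.25],[0,-0.025,-0.4],[0,-0.025,-0.52],[0,-0.025,-0.6],[0,-0.025,-0.6]]' --hand '[50,50,50,50,50,50]'

```text
t: 19.35
position: [656.0, -3.8, 51.5]
eef_rot: [-3.139, -0.001, 1.929]
ft_force: [-1.1, 0.1, -0.0]
grip_width: 0.497
grasp_force: 0.0
```

Run:
```python
from h import *
shot('side','s6',(180,150,310,255),6)
print(observe()['position'])
c=np.array([565.7,99.9]);t=1.70
R=np.array([[np.cos(t),-np.sin(t)],[np.sin(t),np.cos(t)]])
P=lambda a,r=50:c+R@np.array([-66-r*np.sin(a),-66+r*np.cos(a)])
prev=1.8;print(P(prev))
for e in(1.33,.88,.44,0):
    print('call')
    for x in np.linspace(prev,e,6)[1:]:print(np.round((P(x)-P(prev))/150,3),-round((prev-x)/np.radians(30),3))
    print(P(e));prev=e
```

```text
[656.56085041  -3.78028876  52.62304607]
[657.1927755   -3.86897523]
call
[-0.03 -0.01] -0.18
[-0.06  -0.016] -0.359
[-0.091 -0.02 ] -0.539
[-0.123 -0.021] -0.718
[-0.154 -0.019] -0.898
[634.08555468  -6.7351408 ]
call
[-0.03   0.005] -0.172
[-0.059  0.012] -0.344
[-0.087  0.022] -0.516
[-0.114  0.034] -0.688
[-0.14   0.049] -0.859
[613.02686874   0.63345707]
call
[-0.024  0.017] -0.168
[-0.047  0.035] -0.336
[-0.067  0.056] -0.504
[-0.086  0.079] -0.672
[-0.103  0.102] -0.84
[597.53709253  16.00578666]
call
[-0.015  0.025] -0.168
[-0.027  0.052] -0.336
[-0.037  0.079] -0.504
[-0.045  0.108] -0.672
[-0.05   0.137] -0.84
[590.07037359  36.51163442]
```

View pics/s6.png

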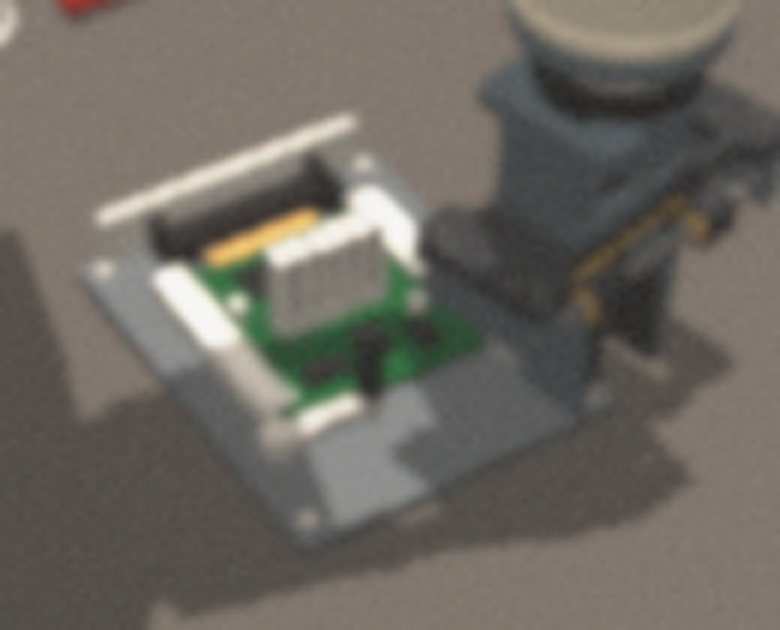

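The left lever lies in behind the board, with its post at (370,360). The right post is hidden between the fingers at (565,360) and (645,310). I'll close and check the width.

Call:
carry_out --dr '[[0,0,0],[0,0,0],[0,0,0],[0,0,0],[0,0,0]]' --translation '[[0,0,0],[0,0,0],[0,0,0],[0,0,0],[0,0,0]]' --hand '[10,10,10,10,10]' --grip_force 12

```text
t: 19.9
position: [656.8, -4.0, 53.2]
eef_rot: [-3.142, 0.0, 1.927]
ft_force: [-1.7, -2.5, 4.3]
grip_width: 0.153
grasp_force: 12.0
```

Call:
carry_out --dr '[[0,0,-0.18],[0,0,-0.36],[0,0,-0.54],[0,0,-0.72],[0,0,-0.9],[0,0,-0.9]]' --translation '[[-0.03,-0.01,0],[-0.06,-0.016,0],[-0.091,-0.02,0],[-0.123,-0.021,0],[-0.154,-0.019,0],[-0.154,-0.019,0]]' --hand '[10,10,10,10,10,10]'

```text
t: 20.5
position: [633.5, -7.2, 53.2]
eef_rot: [3.141, 0.001, 1.452]
ft_force: [-2.0, -5.3, 3.3]
grip_width: 0.151
grasp_force: 12.0
```

Call:
carry_out --dr '[[0,0,-0.17],[0,0,-0.34],[0,0,-0.52],[0,0,-0.69],[0,0,-0.86],[0,0,-0.86]]' --translation '[[-0.03,0.005,0],[-0.059,0.012,0],[-0.087,0.022,0],[-0.114,0.034,0],[-0.14,0.049,0],[-0.14,0.049,0]]' --hand '[10,10,10,10,10,10]'

```text
t: 21.1
position: [612.0, -0.2, 53.2]
eef_rot: [-3.142, 0.002, 1.003]
ft_force: [-6.7, -10.3, 7.2]
grip_width: 0.153
grasp_force: 12.0
```

Call:
carry_out --dr '[[0,0,-0.17],[0,0,-0.34],[0,0,-0.5],[0,0,-0.67],[0,0,-0.84],[0,0,-0.84]]' --translation '[[-0.024,0.017,0],[-0.047,0.035,0],[-0.067,0.056,0],[-0.086,0.079,0],[-0.103,0.102,0],[-0.103,0.102,0]]' --hand '[10,10,10,10,10,10]'

```text
t: 21.7
position: [595.5, 15.6, 53.0]
eef_rot: [-3.141, 0.003, 0.563]
ft_force: [-9.6, -5.9, 8.8]
grip_width: 0.151
grasp_force: 12.0
```

Call:
carry_out --dr '[[0,0,-0.17],[0,0,-0.34],[0,0,-0.5],[0,0,-0.67],[0,0,-0.82],[0,0,-0.82]]' --translation '[[-0.012,0.025,0],[-0.022,0.052,0],[-0.03,0.079,0],[-0.036,0.108,0],[-0.039,0.137,0],[-0.039,0.137,0]]' --hand '[10,10,10,10,10,10]'

```text
t: 22.3
position: [588.6, 36.7, 52.6]
eef_rot: [-3.141, 0.005, 0.134]
ft_force: [-13.8, -1.2, 7.5]
grip_width: 0.151
grasp_force: 12.0
```

Call:
carry_out --dr '[[0,0,0],[0,0,0],[0,0,0]]' --translation '[[-0.001,0.01,0],[-0.002,0.02,0],[-0.002,0.02,0]]' --hand '[10,10,10]'

```text
t: 22.6
position: [588.6, 39.0, 52.5]
eef_rot: [3.141, 0.005, 0.137]
ft_force: [-12.5, -8.1, 6.1]
grip_width: 0.151
grasp_force: 12.0
```

Call:
carry_out --dr '[[0,0,0],[0,0,0],[0,0,0]]' --translation '[[-0.008,0.012,0],[-0.008,0.024,0],[-0.008,0.024,0]]' --hand '[10,10,10]'

```text
t: 22.9
position: [588.3, 41.1, 52.6]
eef_rot: [3.139, 0.004, 0.137]
ft_force: [-8.1, -25.4, 0.7]
grip_width: 0.187
grasp_force: 12.0
```

The right stop is reached at 25 N. I'll back off, open, rise and inspect.

Call:
carry_out --dr '[[0,0,0],[0,0,0],[0,0,0],[0,0,0],[0,0,0],[0,0,0],[0,0,0],[0,0,0],[0,0,0],[0,0,0],[0,0,0]]' --translation '[[0,-0.02,0],[0,-0.02,0],[0,-0.02,0],[0,-0.02,0],[0,-0.02,0],[0,-0.02,0.2],[0,-0.02,0.4],[0,-0.02,0.6],[0,-0.3,0.8],[0,-0.6,0.8],[0,-1,0.8]]' --hand '[10,40,40,40,40,40,40,40,40,40,40]'

```text
t: 24.0
position: [590.5, -97.8, 174.3]
eef_rot: [3.141, -0.002, 0.138]
ft_force: [0.8, 0.3, -1.5]
grip_width: 0.401
grasp_force: 0.0
```

Call:
carry_out --dr '[[0,0,0],[0,0,0],[0,0,0],[0,0,0],[0,0,0]]' --translation '[[0,-0.6,0.1],[0,-0.9,0.1],[0,-0.9,0.1],[0,-0.9,0.1],[0,-0.9,0.1]]' --hand '[40,40,40,40,40]'

```text
t: 24.5
position: [589.7, -232.3, 187.8]
eef_rot: [-3.141, 0.0, 0.135]
ft_force: [-0.4, 0.4, -0.2]
grip_width: 0.4
grasp_force: 0.0
```

Run:
```python
from h import *
shot('top','t7');shot('side','s7')
a=cv2.imread('pics/t7_raw.png')[152:240,196:298];b=cv2.imread('pics/s7_raw.png')[158:246,190:292]
cv2.imwrite('pics/f7.png',cv2.resize(np.hstack([a,b]),None,fx=3.9,fy=3.9,interpolation=cv2.INTER_CUBIC))
```

```text
(no output)
```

View pics/f7.png

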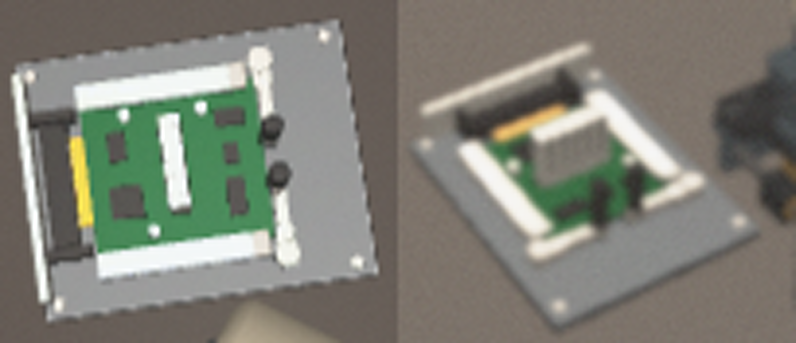

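Both levers now lie across behind the board. In the top half, the post tops are at (271,127) and (279,173), the heat sink top's centre at (174,161), and the tongue's outer edge at about x 74. I'll check these numerically.

Run:
```python
from h import *
c=np.array([565.7,99.9]);t=1.70
R=np.array([[np.cos(t),-np.sin(t)],[np.sin(t),np.cos(t)]])
f=lambda x,y,z:R.T@(px2w('top',(x+.5)/3.9-.5+196,(y+.5)/3.9-.5+152,z)[:2]-c)
for s,n,p in((-1,'R',(271,125)),(1,'L',(279,172))):
    l=f(*p,64);d=l-[-66,66*s];print(n,l,np.arctan2(-d[0],-s*d[1]))
print('sink corners',[np.round(f(*p,65),1) for p in((159,115),(178,113),(190,208),(171,212))])
print('plate',[np.round(f(*p,10),1) for p in((339,20),(377,272),(15,66),(50,320))])
print('tongue out',f(70,140,13.5),f(80,228,13.5))
print('face',f(72,120,26))
```

```text
R [-64.63276563 -15.68474954] -0.02716667379813405
L [-65.38907139  15.18788827] -0.012022707805306787
sink corners [array([  6., -32.]), array([ -6.3, -31.6]), array([-5.7, 30.3]), array([ 6.7, 31.2])]
plate [array([-123.7,  -88.5]), array([-123.5,   85.6]), array([100.3, -87.5]), array([98. , 86.9])]
tongue out [ 69.21090564 -31.18175432] [70.02967239 28.88937968]
face [ 65.12146471 -42.61308505]
```

The board centre is at about x 0, y -0.5, the tongue is at x +70, both levers are at about 0, and the arm is clear. I'll hand it in.

```bash
python3 -c "
from workcell import *
print(finish_job())"
```

```text
the job is handed in; nothing more can be done
None
```

The job is handed in: by my last camera check the board is fully home in the cage (centre within about 1 mm), both ejector levers are fully in, the cutters, spool and screwdriver were not touched, and it took about 25 s; no verdict was returned.

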